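# Dock the scanner's spare battery pack

### The job

Put the scanner's orange battery pack on charge: with the fingertips on its ribbed grip pad, press the pack down hard against the sprung bed of the grey charging dock and, still pressing, slide it under the metal lips and the drag leaf spring until it is fully home against the end stop, then let go and move clear so that it stays there, held by the dock. Do not grasp or lift the pack, and leave the other things on the bench where they are.

Things in the scene. Friction and masses are not known exactly. Their poses are not given: they have to be found in the camera images.
- dock: grey charging dock fixed to the bench, 190 long (x) x 84 wide (y) x 47 mm high; origin under its centre at bench level, +x is the way the pack slides home, z up. Side walls 61 mm apart inside, top at z = 27 mm (34 mm beside the lips), guide the pack; the -x end is open. The end stop's face is at x = 78 mm. An aluminium bridge crosses above the channel at x = 32 to 45, z = 38 to 47 mm.
- bed (a joint): black sprung bed under the pack; stays level; value = how far it is pressed down (m): 0 at the top (surface at dock z = 22 mm), 0.012 at the bottom stop. Pushes up with 7 N at 0, 11 N at 0.008, 13 N at 0.012. It must be down more than 8 mm for the pack to go under the lips; the docked, released pack holds it down about 8 mm.
- leaf (a joint): steel drag leaf spring, 24 mm wide, hinged under the bridge, sloping down toward the end stop; value = how far it is lifted (rad): 0 at rest (tip at dock x = 66, z = 14 mm, in a slot of the bed), about 0.34 over the docked pack. It presses on the pack with about 2 to 4 N.
- pack: loose orange battery pack, 100 long (x) x 56 wide (y) x 10 mm thick, about 0.16 kg; origin under its centre, +x to its nose (goes in first; same way as the dock's x), z up. A black thumb rib, 7 mm thick, 6 mm high, crosses its top at x = -8 to -1 mm. Starts on the raised bed in the dock's open end, nose 6 to 26 mm short of the lips, 2.5 mm of play at each side.
- pad (a point): centre of the black ribbed grip pad (40 mm long in x, 46 mm wide) on the pack's top face, 29 mm behind the pack's centre. The thumb rib stands 21 mm ahead of this point, so that a fingertip pressing here can push against it toward +x; the pack's rear edge is 21 mm behind.
- home (a point): where the origin of the fully docked pack lies: dock x = 28, y = 0, z = 14 mm
- lips (a point): middle of the channel at the front edge of the two aluminium retaining lips, level with their underside: dock x = 30, y = 0, z = 24 mm. The lips are 8 mm thick, run from here to x = 78 mm and overhang each side of the channel by 8 mm; a pack not pressed down hits their front edge
- scanner: grey-and-black handheld barcode scanner, 82x174x34 mm, loose on the bench; a bystander, to be left alone; origin under its centre
- tape_measure: red tape measure, 73x88x41 mm, loose on the bench; a bystander, to be left alone; origin under its centre
- screwdriver: yellow-handled screwdriver, 29x213x29 mm, loose on the bench; a bystander, to be left alone; origin under its centre
- glue_stick: upright white glue stick with red cap, 26x26x96 mm, loose on the bench; a bystander, to be left alone; origin under its centre
- stamp: blue-and-black hand stamp, 34x62x84 mm, loose on the bench; a bystander, to be left alone; origin under its centre
Mind the look-alikes: they are no part of the job. There is more than one size of the pack; the job needs the middle-sized.

How it is judged (in metres and radians):
On the way, in this order (a step that is already met when the one before it is completed fails the run):
1. the pack is pressed down on its bed by the fingers, by 7 mm or more, while still short of the lips (value of joint bed above 0.007 m and contact force between the fingers and pack above 4 N and x of pack in the frame of dock below -0.012 m), for 0.05 s.
2. the pack's nose is under the leaf spring and has lifted it, the fingers still pressing on the pack (value of joint leaf above 0.08 rad and contact force between the fingers and pack above 3 N and x of pack in the frame of dock above 0.005 m), for 0.05 s.
At the end, for the whole second after the job is handed in: the pack lies fully home in the dock, within 4 mm of the end stop, flat and at rest under the lips and the lifted leaf spring, bed held down at least 6 mm, the robot clear of it (x of pack in the frame of dock between 0.024 and 0.031 m and y of pack in the frame of dock between -0.005 and 0.005 m and z of pack in the frame of dock between 0.011 and 0.017 m and value of joint bed above 0.006 m and value of joint leaf above 0.15 rad and angle between pack's own z axis and vertical below 0.06 rad and linear speed of pack below 0.01 m/s); the robot touches nothing.
It fails at once if the pack is lifted off its bed (more than 8 mm above its start height) (height (world z) of pack above 0.03 m).
It fails at once if the pack is tipped up (angle between pack's own z axis and vertical above 0.35 rad).
It fails at once if a bystander (scanner, tape measure, screwdriver, glue stick or stamp) is moved more than 20 mm (distance of any of scanner, tape_measure, screwdriver, glue_stick, stamp from where it was at the start of the episode above 0.02 m).
It also fails if it takes over 38 s, if anything falls off the work surface, if the arm or the gripper's body presses on something with over 40 N, if the wrist force passes 120 N, or if a joint passes its speed limit or range.

### The arm

A 6-joint arm with a two-finger parallel gripper is mounted at the origin on a cart in front of the work surface, level with it; the furniture and walls round the work are solid. World frame = base frame: x ahead of the robot, y to its left, z up, the work surface at z = 0. Lengths are in mm, angles in rad, forces in N, time in s.
With the tool pointing down it reaches from about 275 to 750 mm from the base axis. Payload 10.2 kg.
Tool frame: the origin (TCP) lies midway between the tips of the shut fingers; the grasp point (between the pads) lies 19 mm behind it; z points along the fingers, y is the direction in which the jaws open and shut (so a half turn about z gives the same grasp; the last joint's range is limited). The gripper opens to 85 mm and grips with 20 to 120 N. Pads are 22 mm wide; open, the fingers measure 114 mm over their backs; the gripper's body (76 mm by 85 mm) begins 54 mm behind the grasp point. The pads swing forward as they close: fully open they stand 13 mm farther back than shut.
Start: joints at [0.96, 0.313, 1.498, -0, 1.331, -0.223], TCP at [198.543, 486.016, 231.294] pointing down, gripper open.
Joint ranges: [-2.94, 2.94], [-0.97, 2.17], [0.19, 2.56], [-1.23, 4.37], [0.02, 3.11], [-2.88, 2.88]. Speed limits (rad/s): [2.39, 2.39, 3.01, 3.14, 3.14, 3.14].

### API

Orientations are given as a unit quaternion [w, x, y, z].
In Python, from rig import ctrl, capture, calibration, order gives the robot as it stands.
- The arm moves only by the tool jog_arm, never from a script. Its argument "rows" is a list that holds one entry, the list of rows, each a list of 6 numbers: the shift along the tool's x, y, z as a fraction of full scale, then the turn, a rotation vector about the tool's x, y, z as a fraction of full scale. In form: [[[x, y, z, ax, ay, az], ...]]. A call has 1 to 8 rows; each row is the pose to reach, as a shift and turn from the pose commanded when the call began, along the tool's axes at that moment; what a row does not reach only later rows make up. Full scale, the value 1, is 0.15 m for a shift and pi/2 rad for a turn. A row lasts 1/12 s, in which the tool goes at most 41.7 mm and 7.16 degrees, less where a joint would pass 70% of its speed; a pose out of reach is approached as far as the arm can. A call with a number of a shift or a turn outside -1 to 1 is refused whole. A call with a gripper value outside its range is refused whole. "jaw" is the gripper command: -1 is fully open, 1 is shut, values between are in proportion, set as the call begins (left out, the last holds). The fingers move at their own pace and stop on an object; "grip_force" is the grip in N (left out, the last holds). Time passes only in rows, so rows that repeat a pose let the fingers close. It gives the time, the measured TCP pose, the force and the opening at its end, in the units of the state.
- ctrl.sense(): the state, without advancing time (a new reading comes with each control period).
- capture(name): name is "scene" or "top"; returns the picture (384x512x3 uint8, red, green, blue); there is no depth.
- calibration(name): a dict with "fov_y" (degrees; the focal length in pixels is half the picture's height over the tangent of half this angle, whatever the lens; pixels are square), "cx", "cy" (the principal point, pixels), "k1" (the pictures are not rectified: a ray, as slopes to the right and down, at radius r is drawn at 1 + k1 r^2 times it, then the intrinsics apply), "view" (4x4, takes a point from world to camera coordinates). Camera axes: x right, y down, z forward; pixel columns grow to the right and rows downward; lengths in mm; the calibration is good to about 2 mm. A picture is of the moment at which its call begins. calibration takes no time and is no camera call.
- order.finish_job(): hands the job in, once; it reports no verdict.
The state is a dict: "time_s": time; "joints": joint angles; "dq": joint speeds; "tau": joint torques, N m; "eef_pos": TCP position; "ee_rot": TCP orientation; "force": force on the tool from outside, world axes, zero at the start; "wrist_torque": the same for the moment, N m; "grip_width": opening from 0.0 (shut) to 1.0 (fully open).
Only numpy, scipy, OpenCV 4.12 (cv2) and the standard library are available. Lean on these libraries where they do the work, as an engineer would, in place of code of your own. Each camera call takes 0.05 s, during which the arm holds its last target.

## Working session

There is one attempt and no reset: what is moved stays moved. The work goes in short steps, Python scripts to look and compute and a tool call to move; the robot and the scene stay as the last step left them, time stands still between calls to the robot, and variables do not carry over. Pictures are saved under pics/ and viewed, and the job is handed in when it is done.

Besides the shell and the picture viewer there is one more tool, called after "Emit:" in YAML: its name, and indented under it one key for each argument. jog_arm: Moves the arm, as the interface text tells. Shift numbers are shares of 0.15 m and turn numbers shares of pi/2 rad, none past 1 either way. Its arguments: {"type":"object","properties":{"rows":{"type":"array","items":{"type":"array","items":{"type":"array","items":{"type":"number"}}}},"jaw":{"type":"number"},"grip_force":{"type":"number"}},"required":["rows"]}

```bash
ls; mkdir -p pics; python3 - <<'E'
from rig import ctrl,capture,calibration
import cv2
for n in("scene","top"):
    cv2.imwrite(f"pics/{n}0.png",cv2.cvtColor(capture(n),cv2.COLOR_RGB2BGR)); print(calibration(n))
print(ctrl.sense())
E
```

```text
pics
{'fov_y': 52.68050265931538, 'cx': 259.740324476894, 'cy': 185.1448390915423, 'k1': -0.038621329263592755, 'view': array([[ 8.07341925e-01, -5.90074760e-01, -3.28539919e-03,
        -3.95270121e+02],
       [-4.10176375e-01, -5.57184463e-01, -7.22011645e-01,
         2.97699972e+02],
       [ 4.24210274e-01,  5.84257864e-01, -6.91873103e-01,
         1.00101587e+03],
       [ 0.00000000e+00,  0.00000000e+00,  0.00000000e+00,
         1.00000000e+00]])}
{'fov_y': 43.56661579287008, 'cx': 254.78033825783564, 'cy': 185.73165100605132, 'k1': -0.02325208310611076, 'view': array([[ 5.04510907e-02, -9.98715322e-01,  4.73207646e-03,
         5.13709707e+01],
       [-9.78301520e-01, -5.03720942e-02, -2.00969619e-01,
         5.44678471e+02],
       [ 2.00949803e-01,  5.50973889e-03, -9.79586045e-01,
         1.84781565e+03],
       [ 0.00000000e+00,  0.00000000e+00,  0.00000000e+00,
         1.00000000e+00]])}
{'time_s': 0.1, 'joints': array([ 9.59607921e-01,  3.13372224e-01,  1.49830980e+00, -3.95039571e-05,
        1.33099341e+00, -2.23406786e-01]), 'dq': array([ 1.26590764e-03, -1.06627338e-03, -3.01367120e-03,  2.02591266e-03,
       -1.39306493e-03, -9.75488306e-05]), 'tau': array([ 1.74842800e-03, -4.12899363e+01, -2.60140961e+01, -2.32538905e-04,
        3.03518340e-03,  1.51883455e-05]), 'eef_pos': array([198.42058832, 485.83141128, 230.82278454]), 'ee_rot': array([-2.01882846e-04,  1.92673606e-01,  9.81262752e-01, -5.02707423e-04]), 'force': array([-0.39561738, -0.54396877, -0.67813696]), 'wrist_torque': array([-0.00954688,  0.00452248, -0.06470652]), 'grip_width': 1.0010728569269174}
```

View pics/scene0.png

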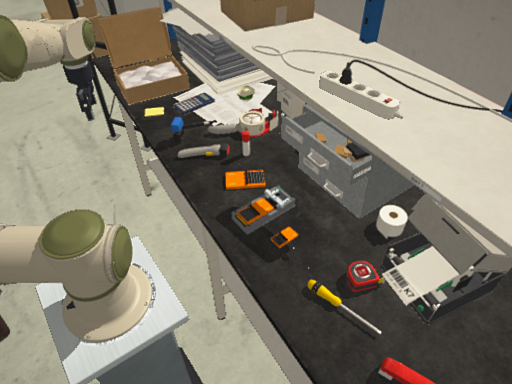

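View pics/top0.png

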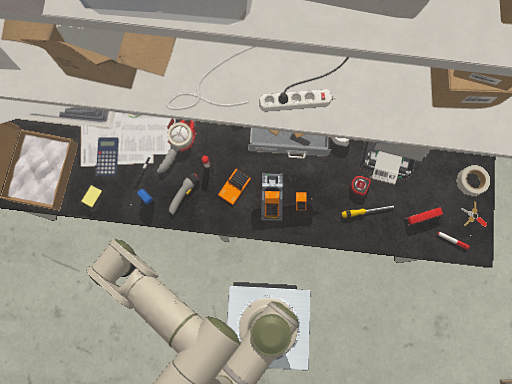

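Orange packs in the scene view are at (246,180), the larger one, at (258,210), the one in the dock, and at (285,238), the small one. The middle-sized pack lying in the dock fits the description. I'll check it in close crops.

```bash
python3 - <<'E'
import cv2,numpy as np
a=cv2.imread("pics/scene0.png")[160:255,205:315]; b=cv2.imread("pics/top0.png")[160:230,210:320]
cv2.imwrite("pics/cs.png",cv2.resize(a,None,fx=7,fy=6.3,interpolation=cv2.INTER_CUBIC) if 0 else cv2.resize(a,None,fx=6,fy=6,interpolation=cv2.INTER_CUBIC))
cv2.imwrite("pics/ct.png",cv2.resize(b,None,fx=7,fy=7,interpolation=cv2.INTER_CUBIC))
E
```

```text
(no output)
```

View pics/cs.png

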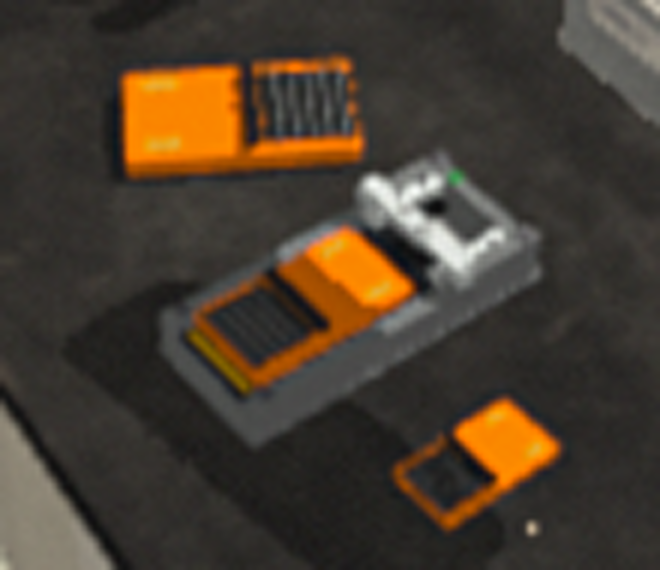

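View pics/ct.png

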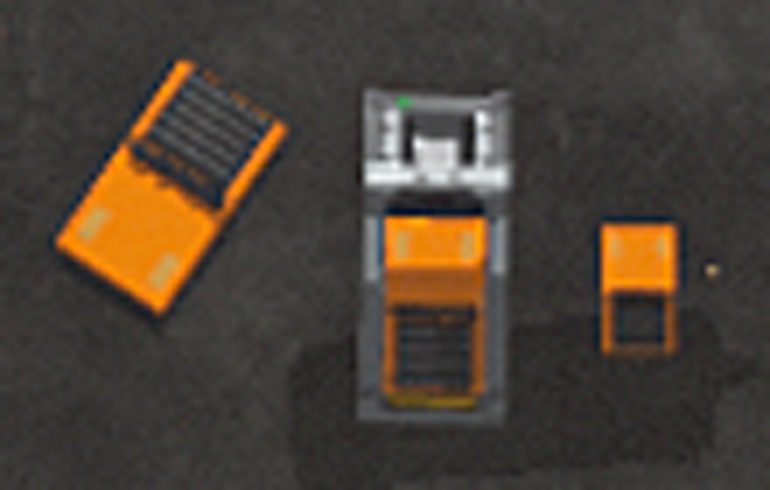

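The crops confirm it. The middle-sized pack sits in the dock with its nose toward the lips (top crop y≈216) and its rear edge at ≈396. The large loose pack and the small loose pack are decoys. Next I'll measure.

```bash
cat > h.py <<'E'
import numpy as np,cv2
from rig import calibration
def KD(n):
    c=calibration(n); f=192/np.tan(np.radians(c['fov_y']/2))
    return c,np.array([[f,0,c['cx']],[0,f,c['cy']],[0,0,1]])
def ray(n,p,z):
    c,K=KD(n); u=cv2.undistortPoints(np.array([[p]],float),K,np.array([c['k1'],0,0,0,0.]))[0,0]
    R=c['view'][:3,:3];t=c['view'][:3,3]; o=-R.T@t; d=R.T@np.array([u[0],u[1],1]); 
    return o+d*(z-o[2])/d[2]
def proj(n,P):
    c,K=KD(n);P=(c['view'][:3,:3]@np.array(P,float).reshape(-1,3).T).T+c['view'][:3,3]
    return cv2.projectPoints(P,np.zeros(3),np.zeros(3),K,np.array([c['k1'],0,0,0,0.]))[0][:,0]
E
python3 - <<'E'
from h import *
def up(c,s,o): return ((c[0]+.5)/s-.5+o[0],(c[1]+.5)/s-.5+o[1])
T=lambda x,y,z:ray("top",up((x,y),7,(210,160)),z).round(1)
S=lambda x,y,z:ray("scene",up((x,y),6,(205,160)),z).round(1)
print("top pack nose L R, rear L R",T(387,216,32),T(486,216,32),T(385,394,32),T(483,396,32))
print("top dock rear L,R z27",T(358,420,27),T(503,424,27)," far L,R z?",T(365,90,40),T(511,95,40))
print("bridge L,R front z47",T(365,184,47),T(511,186,47))
print("scene pack nose L R rear L R",S(346,227,32),S(415,285,32),S(190,325,32),S(258,388,32))
print("scene dock rear L R",S(162,312,27),S(258,445,0),S(258,400,27))
# orange mask rects
for n,roi in(("top",(260,185,284,222)),("scene",(232,192,278,230))):
    im=cv2.imread(f"pics/{n}0.png");h=cv2.cvtColor(im,cv2.COLOR_BGR2HSV)
    m=cv2.inRange(h,(5,150,60),(20,255,255));k=np.zeros_like(m);x0,y0,x1,y1=roi;k[y0:y1,x0:x1]=m[y0:y1,x0:x1]
    p=cv2.findNonZero(k);r=cv2.boxPoints(cv2.minAreaRect(p))
    print(n,[ray(n,q,32).round(1)[:2] for q in r],r.round(1).tolist())
E
```

```text
top pack nose L R, rear L R [529.   37.9  32. ] [531.9 -18.6  32. ] [426.5  34.3  32. ] [428.2 -21.1  32. ]
top dock rear L,R z27 [411.6  48.8  27. ] [413.5 -33.3  27. ]  far L,R z? [600.4  54.1  40. ] [601.8 -29.7  40. ]
bridge L,R front z47 [543.9  51.5  47. ] [547.  -31.4  47. ]
scene pack nose L R rear L R [526.   36.2  32. ] [529.7 -18.3  32. ] [421.5  27.1  32. ] [425.3 -27.3  32. ]
scene dock rear L R [417.2  46.9  27. ] [419.1 -34.9   0. ] [423.3 -30.1  27. ]
top [array([526.7,  37.2]), array([529.6, -18.7]), array([424.8, -23. ]), array([422. ,  32.4])] [[265.0, 191.0], [279.0, 191.0], [279.0, 217.0], [265.0, 217.0]]
scene [array([419.5,  32.9]), array([544.1,  37.8]), array([527.5, -25.5]), array([407.8, -27.6])] [[234.6999969482422, 212.89999389648438], [266.5, 194.6999969482422], [274.6000061035156, 208.8000030517578], [242.6999969482422, 227.0]]
```

Emit:
jog_arm:
  rows:
    - [[-0.1, -0.08, 0, 0, 0, 0], [-0.25, -0.2, 0, 0, 0, 0], [-0.4, -0.33, 0, 0, 0, 0], [-0.55, -0.45, 0, 0, 0, 0], [-0.7, -0.58, 0, 0, 0, 0], [-0.83, -0.7, 0, 0, 0, 0], [-0.93, -0.77, 0, 0, 0, 0], [-0.93, -0.77, 0, 0, 0, 0]]
  jaw: 1

```text
time_s: 0.77
eef_pos: [285.2, 324.3, 231.2]
ee_rot: [0.0, 0.194, 0.981, -0.0]
force: [-0.2, 0.2, -0.1]
grip_width: 0.0
```

Emit:
jog_arm:
  rows:
    - [[-0.1, -0.08, 0, 0, 0, 0], [-0.25, -0.2, 0, 0, 0, 0], [-0.4, -0.33, 0, 0, 0, 0], [-0.55, -0.45, 0, 0, 0, -0.06], [-0.7, -0.58, 0, 0, 0, -0.12], [-0.83, -0.7, 0, 0, 0, -0.19], [-0.93, -0.77, 0, 0, 0, -0.267], [-0.93, -0.77, 0, 0, 0, -0.267]]

```text
time_s: 1.43
eef_pos: [370.7, 165.0, 231.1]
ee_rot: [-0.0, -0.018, 1.0, -0.0]
force: [0.3, 1.0, 0.8]
grip_width: -0.0
```

```bash
cat >> h.py <<'E'
from scipy.spatial.transform import Rotation as Ro
def go(p,yaw=0.03):
    from rig import ctrl
    s=ctrl.sense(); w,x,y,z=s['ee_rot']; R=Ro.from_quat([x,y,z,w]).as_matrix()
    T=np.array([[-np.cos(yaw),-np.sin(yaw),0],[-np.sin(yaw),np.cos(yaw),0],[0,0,-1]]); 
    T=np.array([[-np.cos(yaw),-np.sin(yaw),0],[-np.sin(yaw),np.cos(yaw),0],[0,0,-1.]])
    print(s['time_s'],s['eef_pos'].round(1),s['force'].round(1),s['grip_width'],'J',s['joints'].round(2))
    print('shift',(R.T@(np.array(p)-s['eef_pos'])/150).round(3),'turn',(Ro.from_matrix(R.T@T).as_rotvec()/(np.pi/2)).round(4))
E
python3 -c "
from h import *
go([456.5,6.4,120])"
```

```text
1.4333 [370.7 165.  231.1] [0.3 1.  0.8] -4.419588160126336e-05 J [ 0.13  0.05  1.82 -0.    1.27 -1.48]
shift [-0.534 -1.077  0.741] turn [-0.0003 -0.      0.0035]
```

Emit:
jog_arm:
  rows:
    - [[-0.06, -0.12, 0, 0, 0, 0], [-0.14, -0.3, 0.05, 0, 0, 0], [-0.25, -0.5, 0.15, 0, 0, 0], [-0.36, -0.7, 0.3, 0, 0, 0], [-0.46, -0.87, 0.45, 0, 0, 0], [-0.53, -1.0, 0.6, 0, 0, 0], [-0.53, -1.0, 0.7, 0, 0, 0], [-0.53, -1.0, 0.74, 0, 0, 0]]

```text
time_s: 2.1
eef_pos: [452.9, 19.6, 118.0]
ee_rot: [-0.002, -0.014, 1.0, 0.001]
force: [-0.2, 0.6, -0.2]
grip_width: -0.002
```

```bash
python3 - <<'E'
from h import *
from rig import capture
go([456.5,6.4,60])
for n,(x,y,w,h,s) in(("scene",(205,120,110,135,4)),("top",(210,130,110,100,6))):
    im=cv2.cvtColor(capture(n),cv2.COLOR_RGB2BGR); cv2.imwrite(f"pics/{n}1.png",im)
    cv2.imwrite(f"pics/{n}1c.png",cv2.resize(im[y:y+h,x:x+w],None,fx=s,fy=s,interpolation=cv2.INTER_CUBIC))
E
```

```text
2.1 [452.9  19.6 118. ] [-0.2  0.6 -0.2] -0.0016656857914040515 J [-0.22  0.29  1.85  0.    1.   -1.82]
shift [-0.023 -0.089  0.386] turn [ 0.0008 -0.0026 -0.001 ]
```

View pics/scene1c.png

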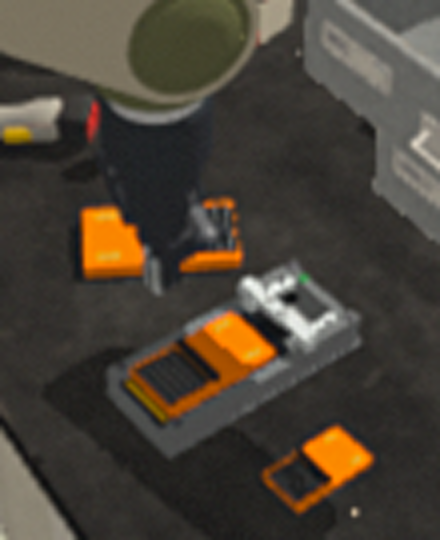

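View pics/top1c.png

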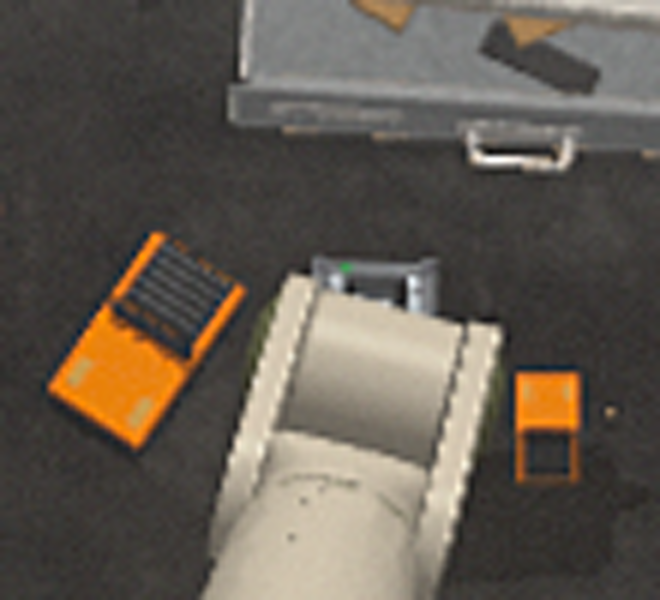

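The scene view shows the fingertips at crop (160,288), above and behind the pack. The arm hides the dock in the top view. I'll compare the projected TCP with what the picture shows.

```bash
python3 - <<'E'
from h import *
c=(proj("scene",[[452.9,19.6,118]])-[205,120]+.5)*4-.5
print(c)
im=cv2.imread("pics/scene1.png")[165:240,225:300]
im=cv2.resize(im,None,fx=8,fy=8,interpolation=cv2.INTER_CUBIC)
cv2.imwrite("pics/s1z.png",im)
E
```

```text
[[163.03097631 283.92114191]]
```

View pics/s1z.png

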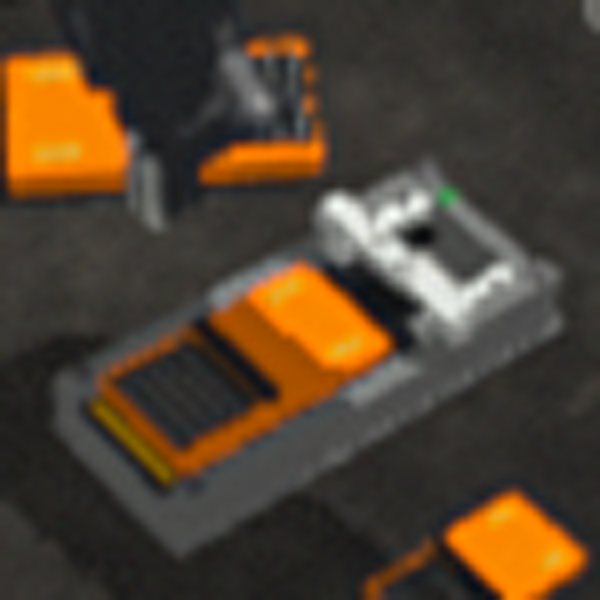

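```bash
python3 - <<'E'
from h import *
S=lambda x,y,z:ray("scene",((x+.5)/8-.5+225,(y+.5)/8-.5+165),z).round(1)
for q in[(300,262),(393,347),(98,388),(180,470)]: print(S(*q,32))
print("rib top front L,R /rear",S(213,320,38),S(276,395,38)," rear foot",S(190,328,32),S(258,402,32))
print("dock rear R z0",S(180,557,0),"far right z34",S(562,268,34), "rear L z27",S(55,375,27))
# predicted from hypothesis pack (478,7.5), dock (509,8.5)
yaw=.03;a=np.array([np.cos(yaw),np.sin(yaw)]);b=np.array([-a[1],a[0]])
f=lambda o,x,y,z:(list(np.array(o)+a*x+b*y)+[z])
P=[f((477.5,7),x,y,32) for x,y in((50,28),(50,-28),(-50,28),(-50,-28))]+[f((509,9),-95,-42,0),f((509,9),-95,42,27),f((509,9),95,-42,34),f((509,9),32,42,47),f((509,9),32,-42,47)]
print(((proj("scene",P)-[225,165]+.5)*8).round(0).tolist())
print(((proj("top",P)-[210,160]+.5)*7).round(0).tolist())
print(((proj("scene",f((452.9,19.6),-11,-14,118))-[225,165]+.5)*8).round(0).tolist())
E
```

```text
[525.8  36.9  32. ]
[527.4 -21.   32. ]
[424.4  28.5  32. ]
[426.2 -23.4  32. ]
rib top front L,R /rear [476.8  26.9  38. ] [473.5 -18.8  38. ]  rear foot [470.4  33.4  32. ] [469.1 -13.2  32. ]
dock rear R z0 [416.8 -35.4   0. ] far right z34 [605.5 -28.3  34. ] rear L z27 [417.2  47.7  27. ]
[[303.0, 262.0], [393.0, 344.0], [96.0, 378.0], [184.0, 466.0], [178.0, 560.0], [45.0, 380.0], [565.0, 271.0], [306.0, 199.0], [443.0, 321.0]]
[[390.0, 221.0], [488.0, 223.0], [387.0, 394.0], [486.0, 396.0], [505.0, 428.0], [360.0, 418.0], [512.0, 92.0], [364.0, 192.0], [512.0, 195.0]]
[[165.0, 244.0]]
```

Emit:
jog_arm:
  rows:
    - [[-0.01, -0.05, 0.1, 0, 0, 0], [-0.014, -0.09, 0.22, 0, 0, 0], [-0.014, -0.09, 0.35, 0, 0, 0], [-0.014, -0.09, 0.45, 0, 0, 0], [-0.014, -0.09, 0.5, 0, 0, 0], [-0.014, -0.09, 0.5, 0, 0, 0], [-0.014, -0.09, 0.5, 0, 0, 0]]

```text
time_s: 2.78
eef_pos: [456.7, 6.3, 46.3]
ee_rot: [0.001, -0.016, 1.0, -0.0]
force: [0.3, 0.0, 1.0]
grip_width: -0.001
```

```bash
python3 - <<'E'
from h import *
from rig import capture
go([455,6,33])
im=cv2.cvtColor(capture("scene"),cv2.COLOR_RGB2BGR)[165:240,225:300]
cv2.imwrite("pics/s2.png",cv2.resize(im,None,fx=8,fy=8,interpolation=cv2.INTER_CUBIC))
E
```

```text
2.7833 [456.7   6.3  46.3] [0.3 0.  1. ] -0.0007162833053534206 J [-0.24  0.42  1.91  0.    0.81 -1.85]
shift [ 0.011 -0.002  0.088] turn [-0.0002  0.0008  0.0013]
```

View pics/s2.png

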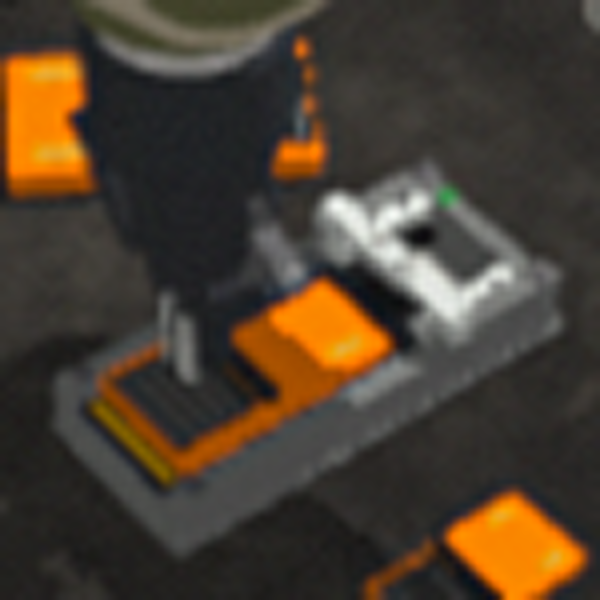

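The fingertips at crop (185,370) sit over the grip pad, just behind the rib. I'll descend slowly, set back by 1.5 mm.

Emit:
jog_arm:
  rows:
    - [[0.011, 0, 0.02, 0, 0, 0], [0.011, 0, 0.04, 0, 0, 0], [0.011, 0, 0.06, 0, 0, 0], [0.011, 0, 0.08, 0, 0, 0], [0.011, 0, 0.1, 0, 0, 0], [0.011, 0, 0.11, 0, 0, 0], [0.011, 0, 0.11, 0, 0, 0]]

```text
time_s: 3.42
eef_pos: [454.6, 5.7, 28.7]
ee_rot: [-0.0, -0.016, 1.0, 0.0]
force: [-0.7, 0.3, 5.6]
grip_width: -0.004
```

Emit:
jog_arm:
  rows:
    - [[0, 0, 0.01, 0, 0, 0], [0, 0, 0.02, 0, 0, 0], [0, 0, 0.03, 0, 0, 0], [0, 0, 0.04, 0, 0, 0], [0, 0, 0.05, 0, 0, 0], [0, 0, 0.05, 0, 0, 0], [0, 0, 0.05, 0, 0, 0]]

```text
time_s: 4.0
eef_pos: [454.6, 5.7, 21.7]
ee_rot: [-0.0, -0.016, 1.0, -0.0]
force: [-4.1, 0.8, 9.9]
grip_width: -0.002
```

```bash
python3 - <<'E'
from h import *
from rig import capture
go([455,6,21])
im=cv2.cvtColor(capture("scene"),cv2.COLOR_RGB2BGR)[165:240,225:300]
cv2.imwrite("pics/s3.png",cv2.resize(im,None,fx=8,fy=8,interpolation=cv2.INTER_CUBIC))
E
```

```text
4.0 [454.6   5.7  21.7] [-4.1  0.8  9.9] -0.0021087819581380152 J [-0.25  0.46  1.93 -0.    0.75 -1.85]
shift [-0.003  0.002  0.004] turn [-0.0001 -0.      0.0011]
```

View pics/s3.png

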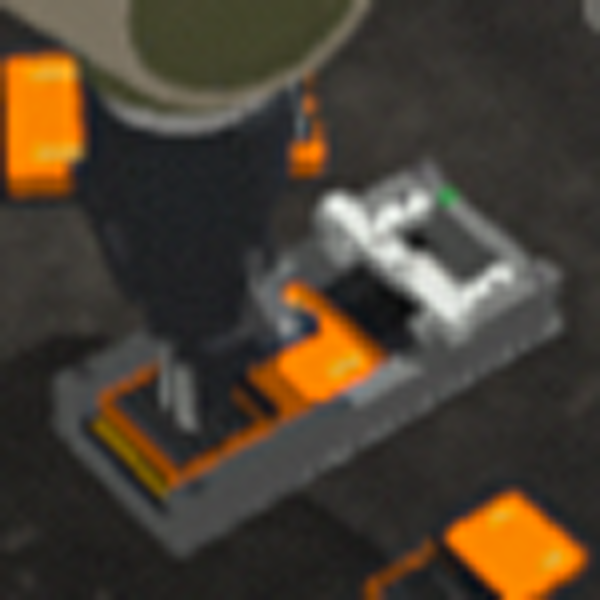

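Emit:
jog_arm:
  rows:
    - [[0, 0, 0.006, 0, 0, 0], [-0.02, 0, 0.008, 0, 0, 0], [-0.04, 0, 0.008, 0, 0, 0], [-0.06, 0, 0.008, 0, 0, 0], [-0.08, 0, 0.008, 0, 0, 0], [-0.1, 0, 0.008, 0, 0, 0], [-0.12, 0, 0.008, 0, 0, 0], [-0.12, 0, 0.008, 0, 0, 0]]

```text
time_s: 4.72
eef_pos: [472.3, 6.4, 20.3]
ee_rot: [-0.001, -0.016, 1.0, 0.0]
force: [-4.4, 0.1, 9.9]
grip_width: 0.001
```

```bash
python3 - <<'E'
from h import *
from rig import capture
go([500,8,21])
im=cv2.cvtColor(capture("scene"),cv2.COLOR_RGB2BGR)[165:240,225:300]
cv2.imwrite("pics/s4.png",cv2.resize(im,None,fx=8,fy=8,interpolation=cv2.INTER_CUBIC))
E
```

```text
4.7167 [472.3   6.4  20.3] [-4.4  0.1  9.9] 0.0010902727216056405 J [-0.24  0.5   1.87 -0.    0.77 -1.84]
shift [-0.185  0.005 -0.005] turn [ 0.0001 -0.001   0.0012]
```

View pics/s4.png

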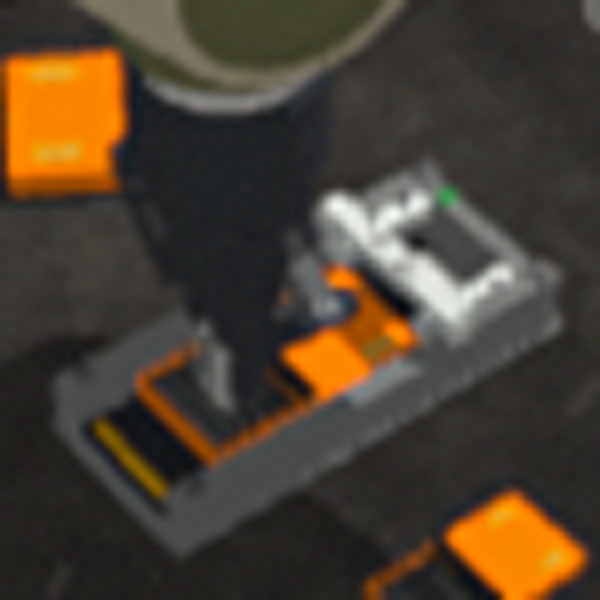

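The pack has moved with the fingers. Its rear edge is now at crop (175,425), and its nose is at the lips with no jam. I'll continue.

Emit:
jog_arm:
  rows:
    - [[-0.02, 0, 0, 0, 0, 0], [-0.04, 0, 0, 0, 0, 0], [-0.06, 0, 0, 0, 0, 0], [-0.08, 0, 0, 0, 0, 0], [-0.1, 0, 0, 0, 0, 0], [-0.12, 0, 0, 0, 0, 0], [-0.14, 0, 0, 0, 0, 0], [-0.14, 0, 0, 0, 0, 0]]

```text
time_s: 5.43
eef_pos: [493.3, 7.1, 20.3]
ee_rot: [-0.001, -0.016, 1.0, 0.0]
force: [-5.2, 0.4, 10.3]
grip_width: -0.005
```

```bash
python3 - <<'E'
from h import *
from rig import capture
go([515,8,21])
im=cv2.cvtColor(capture("scene"),cv2.COLOR_RGB2BGR)[165:240,225:300]
cv2.imwrite("pics/s5.png",cv2.resize(im,None,fx=8,fy=8,interpolation=cv2.INTER_CUBIC))
E
```

```text
5.4333 [493.3   7.1  20.3] [-5.2  0.4 10.3] -0.004984582484776536 J [-0.22  0.53  1.81 -0.    0.8  -1.83]
shift [-0.145  0.002 -0.005] turn [ 0.0001 -0.0009  0.0012]
```

View pics/s5.png

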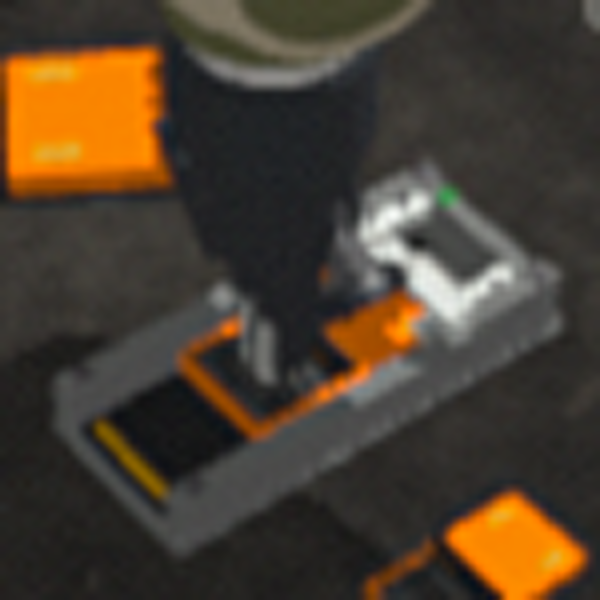

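Emit:
jog_arm:
  rows:
    - [[-0.02, 0, 0, 0, 0, 0], [-0.04, 0, 0, 0, 0, 0], [-0.06, 0, 0, 0, 0, 0], [-0.08, 0, 0, 0, 0, 0], [-0.1, 0, 0, 0, 0, 0], [-0.1, 0, 0, 0, 0, 0]]

```text
time_s: 5.98
eef_pos: [507.5, 7.6, 20.1]
ee_rot: [-0.002, -0.016, 1.0, 0.0]
force: [-6.9, 0.1, 8.6]
grip_width: 0.003
```

```bash
python3 - <<'E'
from h import *
from rig import capture
go([515,8,21])
im=cv2.cvtColor(capture("scene"),cv2.COLOR_RGB2BGR)[165:240,225:300]
cv2.imwrite("pics/s6.png",cv2.resize(im,None,fx=8,fy=8,interpolation=cv2.INTER_CUBIC))
E
```

```text
5.9833 [507.5   7.6  20.1] [-6.9  0.1  8.6] 0.0032695652890877436 J [-0.22  0.55  1.77 -0.    0.82 -1.82]
shift [-0.05   0.001 -0.006] turn [ 0.0003 -0.0021  0.0012]
```

View pics/s6.png

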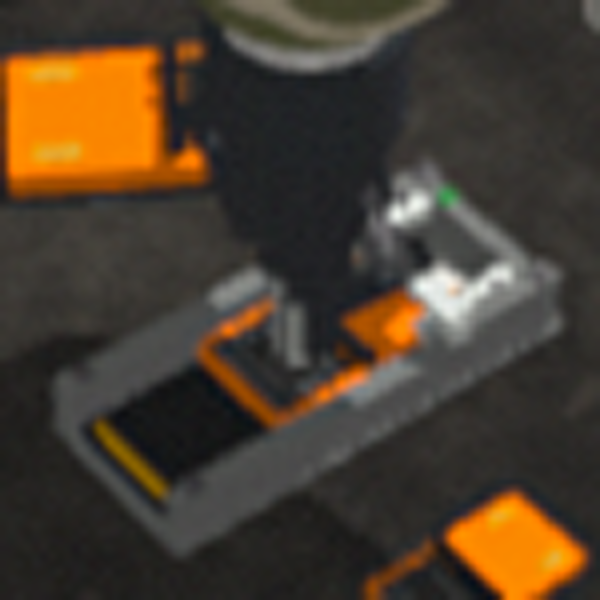

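Emit:
jog_arm:
  rows:
    - [[-0.01, 0, 0, 0, 0, 0], [-0.02, 0, 0, 0, 0, 0], [-0.03, 0, 0, 0, 0, 0], [-0.04, 0, 0, 0, 0, 0], [-0.05, 0, 0, 0, 0, 0], [-0.05, 0, 0, 0, 0, 0]]

```text
time_s: 6.53
eef_pos: [514.7, 7.9, 20.0]
ee_rot: [-0.002, -0.016, 1.0, 0.0]
force: [-8.3, 0.7, 9.2]
grip_width: -0.003
```

Emit:
jog_arm:
  rows:
    - [[-0.008, 0, 0, 0, 0, 0], [-0.016, 0, 0, 0, 0, 0], [-0.02, 0, 0, 0, 0, 0], [-0.02, 0, 0, 0, 0, 0]]

```text
time_s: 6.87
eef_pos: [517.7, 8.0, 20.0]
ee_rot: [-0.002, -0.016, 1.0, 0.0]
force: [-7.7, 0.7, 9.8]
grip_width: -0.002
```

```bash
python3 - <<'E'
from h import *
from rig import capture
go([518,8,21])
im=cv2.cvtColor(capture("scene"),cv2.COLOR_RGB2BGR)[165:240,225:300]
cv2.imwrite("pics/s7.png",cv2.resize(im,None,fx=8,fy=8,interpolation=cv2.INTER_CUBIC))
E
```

```text
6.8667 [517.7   8.   20. ] [-7.7  0.7  9.8] -0.0023647250214541052 J [-0.21  0.57  1.74 -0.    0.84 -1.81]
shift [-0.002  0.    -0.006] turn [ 0.0003 -0.0025  0.0012]
```

View pics/s7.png

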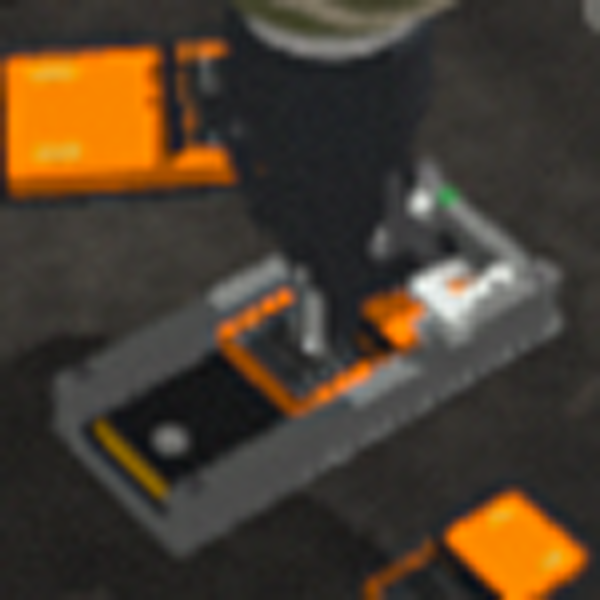

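Emit:
jog_arm:
  rows:
    - [[-0.01, 0, 0, 0, 0, 0], [-0.02, 0, 0, 0, 0, 0], [-0.02, 0, 0, 0, 0, 0]]

```text
time_s: 7.17
eef_pos: [520.9, 8.1, 20.1]
ee_rot: [-0.002, -0.016, 1.0, 0.0]
force: [-6.6, 0.0, 9.7]
grip_width: -0.004
```

```bash
python3 - <<'E'
from h import *
S=lambda x,y,z:ray("scene",((x+.5)/8-.5+225,(y+.5)/8-.5+165),z).round(1)
print("s7 rear", S(217,335,20),S(298,412,20))
E
```

```text
s7 rear [482.9  33.4  20. ] [484.6 -17.6  20. ]
```

Emit:
jog_arm:
  rows:
    - [[-0.01, 0, 0, 0, 0, 0], [-0.02, 0, 0, 0, 0, 0], [-0.02, 0, 0, 0, 0, 0]]

```text
time_s: 7.42
eef_pos: [522.5, 8.2, 20.0]
ee_rot: [-0.004, -0.016, 1.0, 0.0]
force: [-14.4, -1.5, 14.9]
grip_width: 0.001
```

Emit:
jog_arm:
  rows:
    - [[-0.01, 0, 0, 0, 0, 0], [-0.014, 0, 0, 0, 0, 0], [-0.014, 0, 0, 0, 0, 0]]

```text
time_s: 7.67
eef_pos: [522.7, 8.2, 20.0]
ee_rot: [-0.006, -0.016, 1.0, 0.0]
force: [-24.7, -2.4, 23.2]
grip_width: 0.001
```

```bash
python3 - <<'E'
from h import *
from rig import capture
go([518,8,21])
im=cv2.cvtColor(capture("scene"),cv2.COLOR_RGB2BGR)[165:240,225:300]
cv2.imwrite("pics/s8.png",cv2.resize(im,None,fx=8,fy=8,interpolation=cv2.INTER_CUBIC))
E
```

```text
7.6667 [522.7   8.2  20. ] [-24.7  -2.4  23.2] 0.0006021232003422336 J [-0.21  0.58  1.71 -0.    0.86 -1.81]
shift [ 0.031 -0.001 -0.007] turn [ 0.0006 -0.0077  0.0018]
```

View pics/s8.png

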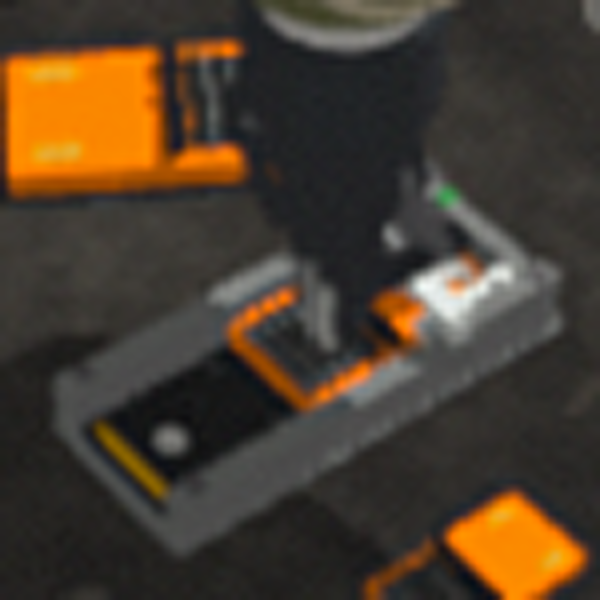

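The TCP stalled at x=522.7 while the push force rose to 25 N, so the pack looks to be at the end stop. I'll ease the push, then lift straight up.

Emit:
jog_arm:
  rows:
    - [[0.01, 0, 0, 0, 0, 0], [0.018, 0, 0, 0, 0, 0], [0.018, 0, 0, 0, 0, 0]]

```text
time_s: 7.97
eef_pos: [522.6, 8.2, 20.0]
ee_rot: [-0.002, -0.016, 1.0, 0.0]
force: [-11.2, 0.3, 10.5]
grip_width: 0.001
```

```bash
python3 - <<'E'
from h import *
S=lambda x,y,z:ray("scene",((x+.5)/8-.5+225,(y+.5)/8-.5+165),z).round(1)
print("s8 rear", S(229,331,20),S(304,411,20))
for x in (507,509,511):
  a=np.array([1,.03]);b=np.array([-.03,1])
  P=[list(np.array([x,9])+a*-22+b*y)+[20] for y in(28,-28)]
  print(x,((proj("scene",P)-[225,165]+.5)*8).round(0).tolist())
E
```

```text
s8 rear [488.   32.4  20. ] [486.8 -18.6  20. ]
507 [[216.0, 330.0], [304.0, 414.0]]
509 [[220.0, 328.0], [308.0, 412.0]]
511 [[224.0, 325.0], [313.0, 410.0]]
```

Emit:
jog_arm:
  rows:
    - [[0.006, 0, 0, 0, 0, 0], [0.006, 0, -0.02, 0, 0, 0], [0.006, 0, -0.04, 0, 0, 0], [0.006, 0, -0.08, 0, 0, 0], [0.006, 0, -0.15, 0, 0, 0], [0.01, 0, -0.3, 0, 0, 0], [0.01, 0, -0.5, 0, 0, 0], [0.01, 0, -0.7, 0, 0, 0]]

```text
time_s: 8.63
eef_pos: [523.1, 7.9, 127.1]
ee_rot: [0.001, -0.016, 1.0, -0.0]
force: [0.6, -0.7, -1.2]
grip_width: 0.001
```

Emit:
jog_arm:
  rows:
    - [[0.15, 0, -0.1, 0, 0, 0], [0.35, 0, -0.3, 0, 0, 0], [0.55, 0.2, -0.5, 0, 0, 0], [0.7, 0.4, -0.5, 0, 0, 0], [0.8, 0.6, -0.5, 0, 0, 0], [0.8, 0.8, -0.5, 0, 0, 0], [0.8, 1.0, -0.5, 0, 0, 0], [0.8, 1.0, -0.5, 0, 0, 0]]

```text
time_s: 9.3
eef_pos: [398.0, 157.7, 201.5]
ee_rot: [0.002, -0.018, 1.0, 0.001]
force: [1.6, -0.1, 0.1]
grip_width: -0.0
```

```bash
python3 - <<'E'
from h import *
from rig import capture
go([518,8,21])
for n,(x,y,w,h,s) in(("scene",(225,165,75,75,8)),("top",(210,150,110,80,7))):
    im=cv2.cvtColor(capture(n),cv2.COLOR_RGB2BGR)
    cv2.imwrite(f"pics/{n}9.png",im)
    cv2.imwrite(f"pics/{n}9c.png",cv2.resize(im[y:y+h,x:x+w],None,fx=s,fy=s,interpolation=cv2.INTER_CUBIC))
E
```

```text
9.3 [398.  157.7 201.5] [ 1.6 -0.1  0.1] -0.00039870070761280693 J [ 0.1   0.12  1.82  0.    1.2  -1.51]
shift [-0.76  -1.027  1.205] turn [0.0009 0.0021 0.0035]
```

View pics/scene9c.png

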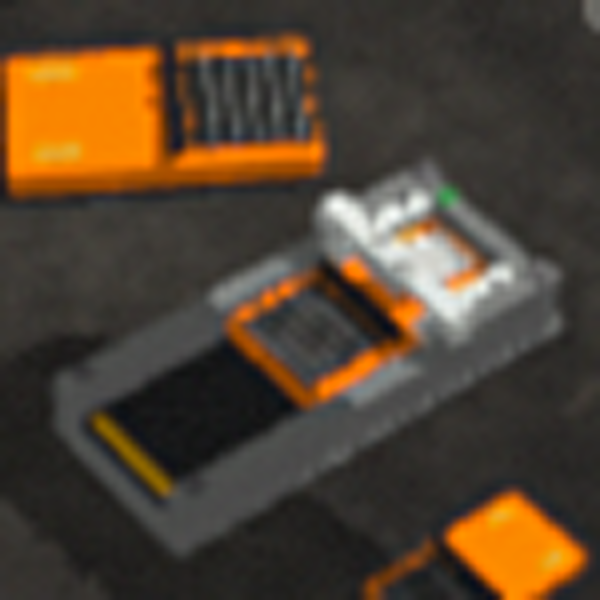

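View pics/top9c.png

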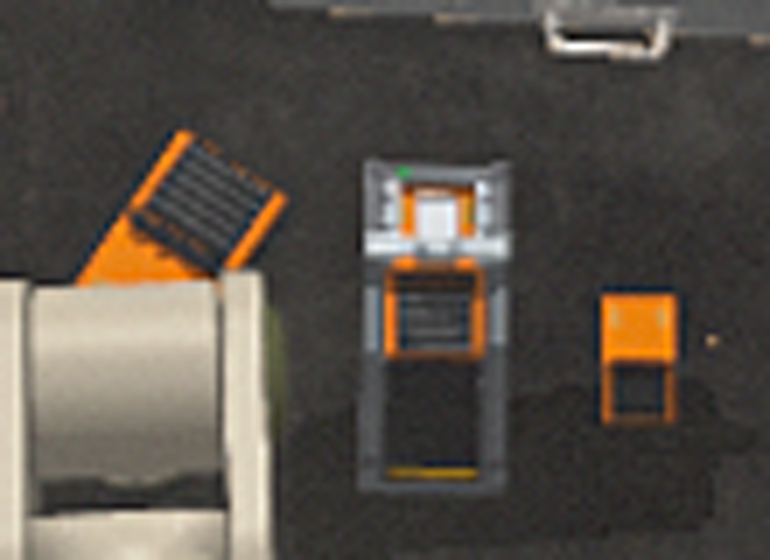

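The scene and top crops show the pack still in the dock, with its nose under the leaf at the end stop (top crop y≈185). The rear edge is where it was when pressed home, and the arm is clear. Handing in.

```bash
python3 -c "
from rig import order,ctrl
s=ctrl.sense();print(s['time_s'],s['dq'].round(3),s['force'].round(1))
print(order.finish_job())"
```

```text
9.4 [-0.044  0.003  0.011 -0.004  0.    -0.01 ] [-0.1 -0.7  0.4]
the job is handed in; nothing more can be done
None
```

The orange pack is on charge: it is home in the dock, held there by the dock, and the arm is clear. I handed the job in at 9.4 s; no verdict was reported.

- **What I did:** With the fingers shut on the pad just behind the rib, I pressed the pack down about 11 mm. Still pressing, I slid it about 64 mm under the lips and leaf until it stopped. Then I eased the push, lifted straight up and moved away.
- **End stop:** The tool stalled at x = 522.7 mm while the push force rose from about 7 to 25 N.
- **After letting go:** The pictures show the rear edge where it was at the stop, and the nose under the lifted leaf at the stop face. The force on the tool is about zero.
- **Agreement:** In the scene view the rear edge lay at x ≈ 487 mm, which matches the dock estimate within about 2 mm. A rough top-view pixel ratio put it about 4 mm further in, past what the end stop allows. I took that as an error in scaling across different heights.
- **Not measured directly:** The bed and leaf values were only inferred from tool height, force and pictures. I did not compare all the bystanders before and after; the arm passed well above the bench and no unexpected contact showed in the forces.

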